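Zero the bench dial comparator on a pen cap

TASK

Set the dial comparator to zero on the pen cap that lies in its cradle: first turn the big outer wheel until the stylus is on the cap and the dial's hand has lifted off its rest but is less than half way to the zero mark, then bring the hand up onto the zero mark with the small inner knob above it. Never run the hand well past zero, leave the cap lying in its cradle and the other things where they are, and let go at the end.

Things in the scene. Friction and masses are not known exactly. Their poses are not given: they have to be found in the camera images.
- wheel_center (a point): Centre (on the axis, half-way up) of the coarse wheel: a knurled aluminium disc, diameter 62 mm, 22 mm high, on a vertical axis on top of the steel column, about 185 mm above the counter. Its top is 11 mm above this point, and the fine knob standing on it ends 39 mm above. Below, it overhangs the column freely: 13 mm under this point is the column's collar, 38 mm across.
- knob_center (a point): Centre (on the axis, half-way up) of the fine knob: a knurled steel cylinder, diameter 34 mm, 26 mm high, on the same vertical axis above the coarse wheel. Its lower face is 2 mm above the wheel's top face, its top face 13 mm above this point. The two turn independently and stay where they are left.
- coarse_wheel (a joint): Angle of the coarse wheel (rad), growing clockwise seen from above. Clockwise lowers the gauge along the column, 20 mm a turn (3.18 mm per rad); the wheel itself keeps its height. Range 0 to 6.0, start 1.3 to 2.6. Turning torque about 0.1 N m.
- fine_knob (a joint): Angle of the fine knob (rad), growing clockwise seen from above. Clockwise lowers the whole column with both knobs and the gauge, 4 mm a turn (0.64 mm per rad). Range -4.0 to 7.0, start -0.3 to 0.3. Turning torque about 0.05 N m.
- dial_hand (a joint): Angle of the dial's black hand (rad), growing clockwise seen from above: 0 at rest (stylus free, hand by its rest pin), 1.571 (a quarter turn) on the zero mark. One turn for 10 mm of stylus travel (0.628 rad per mm), so with the stylus on the cap 1 rad of the coarse wheel moves it 2 rad, 1 rad of the fine knob 0.4 rad.
- dial_center (a point): Centre of the dial: a white round face, 58 mm across, facing straight up in a steel case 64 mm in diameter, 90 mm from the column's axis, on the head that goes up and down. The zero mark is the broad black bar nearest the column; the hand rests a quarter turn anticlockwise (seen from above) of it.
- stylus_tip (a point): Lowest point of the stylus: a steel ball tip, diameter 10 mm, hanging under the dial's centre on a light spring plunger (0.6 N when it first moves, plus 0.2 N per mm, 8 mm of travel).
- cap_center (a point): Centre of the pearl-grey celluloid cap, 68 mm long, 15 mm in diameter, with a gold clip and bands; it lies loose across the steel V-cradle under the stylus, its x axis along its length, its top 7.5 mm above this point.
- stand: The comparator: grey iron base 200 by 130 mm, steel column 36 by 46 mm, V-cradle 56 by 40 mm. Origin at the underside of the base's centre, on the counter; the column and the two knobs' axis are 55 mm along its +x, the stylus and the cradle 35 mm along its -x. It does not move.
- pen_rest: Bystander: brass pen rest, 118 by 34 mm, 16 mm high, with two gold nibs on it. Origin at its underside's centre.
- micrometer: Bystander: steel outside micrometer lying flat, about 137 mm long, 16 mm high. Origin on its underside near the middle.
- feed: Bystander: black ebonite feed, 62 mm long, 11 mm high. Origin at its underside's centre.
There are look-alikes about, which are no part of the job. What is shaped like the stand but red is not meant.

How it is judged:
By the outcome, as a careful person would: the job done as asked, in the order asked, and still so for the second after the job is handed in, with the robot touching nothing.
It also fails if it takes over 67 s, if anything falls off the work surface, if the arm or the gripper's body presses on something with over 40 N, if the wrist force passes 120 N, or if a joint passes its speed limit or range.

ROBOT

A 6-joint arm with a two-finger parallel gripper is mounted at the origin on the work surface. World frame = base frame: x ahead of the robot, y to its left, z up, the work surface at z = 0. Lengths are in m, angles in rad, forces in N, time in s.
With the tool pointing down it reaches from about 0.35 to 0.775 m from the base axis. Payload 7.3 kg.
Tool frame: the origin (TCP) lies midway between the tips of the shut fingers; the grasp point (between the pads) lies 19 mm behind it; z points along the fingers, y is the direction in which the jaws open and shut (so a half turn about z gives the same grasp; the last joint's range is limited). The gripper opens to 92 mm and grips with 3 to 60 N. Pads are 19 mm wide; open, the fingers measure 130 mm over their backs; the gripper's body (75 mm by 190 mm) begins 47 mm behind the grasp point.
Start: joints at [-1.251, 0.342, 1.524, -0, 1.275, -0.146], TCP at [0.236, -0.469, 0.206] pointing down, gripper open.
Joint ranges: [-2.53, 2.53], [-0.77, 2.02], [0.04, 2.7], [-1, 4.14], [0.28, 2.66], [-3.11, 3.11]. Speed limits (rad/s): [2.57, 2.57, 3.14, 3.14, 3.14, 3.14].

INTERFACE

Orientations are given as [roll, pitch, yaw] about the fixed x, y, z axes, in that order (R = Rz(yaw) Ry(pitch) Rx(roll)).
In Python, from cell import status, eyes, job gives the robot as it stands.
- The arm moves only by the tool jog_arm, never from a script. Its argument "series" is a list of rows, each a list of 3 entries, a list of its own where there are three numbers: the gripper command: -1 is shut, 1 is fully open, values between are in proportion, then the shift along the tool's x, y, z in m, then the turn, a rotation vector about the tool's x, y, z in rad. In form: [[grip, [x, y, z], [ax, ay, az]], ...]. A call has 1 to 12 rows; each row is the pose to reach, as a shift and turn from the pose commanded when the call began, along the tool's axes at that moment; what a row does not reach only later rows make up. A row lasts 1/12 s, in which the tool goes at most 41.7 mm and 7.16 degrees, less where a joint would pass 70% of its speed; a pose out of reach is approached as far as the arm can. A call with a gripper value outside its range is refused whole. The fingers move at their own pace and stop on an object; "squeeze" is the grip in N (left out, the last holds). Time passes only in rows, so rows that repeat a pose let the fingers close. It gives the time, the measured TCP pose, the force and the opening at its end, in the units of the state.
- status.observe(): the state, without advancing time (a new reading comes with each control period).
- eyes.read_camera(name): name is "scene" or "top"; returns a dict with "img" (420x560x3 uint8, red, green, blue), "range_z" (420x560 float32, m along the optical axis (not along the pixel's ray), 0 where there is no reading), "camera_matrix" (3x3 intrinsics, pixels), "k1" (the pictures are not rectified: a ray, as slopes to the right and down, at radius r is drawn at 1 + k1 r^2 times it, then the intrinsics apply), "T" (4x4, takes a point from camera to world coordinates). Camera axes: x right, y down, z forward; pixel columns grow to the right and rows downward; lengths in m; the calibration is good to about 2 mm. A picture is of the moment at which its call begins.
- job.hand_in(): hands the job in, once; it reports no verdict.
The state is a dict: "time": time; "qpos": joint angles; "qvel": joint speeds; "joint_efforts": joint torques, N m; "tool_pos": TCP position; "tool_rot": TCP orientation; "contact_force": force on the tool from outside, world axes, zero at the start; "torque": the same for the moment, N m; "opening": finger opening in m.
Only numpy, scipy, OpenCV 4.12 (cv2) and the standard library are available. Lean on these libraries where they do the work, as an engineer would, in place of code of your own. Each camera call takes 0.05 s, during which the arm holds its last target.

## Working session

There is one attempt and no reset: what is moved stays moved. The work goes in short steps, Python scripts to look and compute and a tool call to move; the robot and the scene stay as the last step left them, time stands still between calls to the robot, and variables do not carry over. Pictures are saved under pics/ and viewed, and the job is handed in when it is done.

Besides the shell and the picture viewer there is one more tool, called after "Request:" as a command line: name --argument value ..., lists and objects as JSON in quotes. jog_arm: Moves the arm, as the interface text tells. Its arguments: {"type":"object","properties":{"series":{"type":"array","items":{"type":"array"}},"squeeze":{"type":"number"}},"required":["series"]}

```bash
ls; mkdir -p pics
python3 - <<'E'
from cell import status, eyes, job
import cv2,numpy as np
s=status.observe();print({k:np.round(v,3).tolist() for k,v in s.items()})
for n in("scene","top"):
    d=eyes.read_camera(n);cv2.imwrite(f"pics/{n}0.png",cv2.cvtColor(d["img"],cv2.COLOR_RGB2BGR));np.savez(f"{n}0.npz",**d)
    print(n,d["camera_matrix"],d["k1"],d["T"])
E
```

```text
pics
{'time': 0.0, 'qpos': [-1.251, 0.343, 1.525, -0.0, 1.275, -0.146], 'qvel': [-0.0, -0.001, -0.001, 0.0, -0.0, -0.001], 'joint_efforts': [-0.004, -43.126, -24.422, 0.071, 0.056, -0.0], 'tool_pos': [0.236, -0.469, 0.206], 'tool_rot': [-3.14, -0.0, 0.466], 'contact_force': [-0.846, -0.215, -0.169], 'torque': [0.045, 0.013, -0.009], 'opening': 0.092}
scene [[398.88316816   0.         285.76289261]
 [  0.         398.88316816 207.18245531]
 [  0.           0.           1.        ]] -0.1189549486681601 [[-0.21735866  0.59102382 -0.77681791  1.33327459]
 [ 0.97602208  0.12208889 -0.18020878  0.11422298]
 [-0.01166684 -0.79736137 -0.60338937  0.78479645]
 [ 0.          0.          0.          1.        ]]
top [[508.02062981   0.         282.85433803]
 [  0.         508.02062981 214.41670116]
 [  0.           0.           1.        ]] -0.1166513207842517 [[ 0.02112328 -0.98017155  0.19702167  0.18712599]
 [-0.9997457  -0.01915205  0.01190537 -0.10405077]
 [-0.00789594 -0.19722305 -0.98032684  1.75144141]
 [ 0.          0.          0.          1.        ]]
```

View pics/scene0.png

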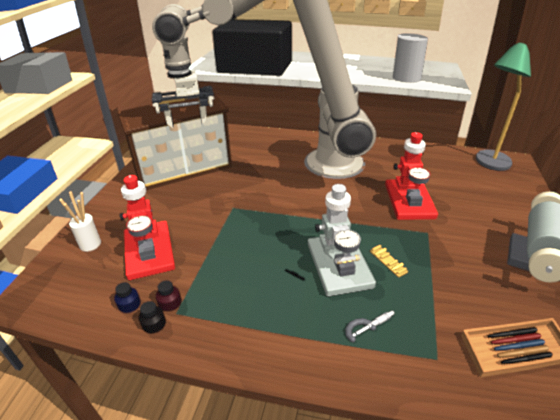

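View pics/top0.png

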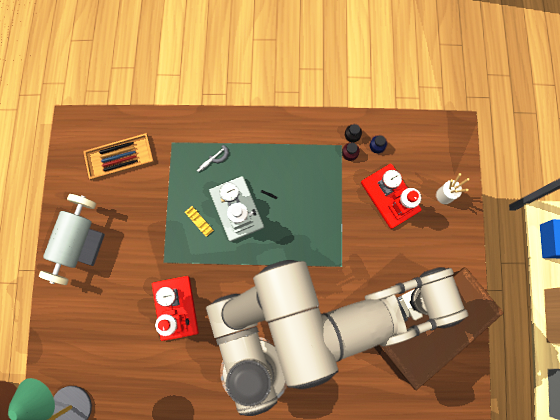

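The grey stand is at about (340,240) in the scene view and (236,205) in the top view. The red ones are decoys. Next I'll zoom in.

```bash
cat > h.py <<'E'
import numpy as np,cv2
from cell import status, eyes, job
def dist(d): return np.array([float(d["k1"]),0,0,0,0])
def ray(d,u,v):
    p=cv2.undistortPoints(np.array([[[u,v]]],float),d["camera_matrix"],dist(d))[0,0]
    T=d["T"]; return T[:3,3],T[:3,:3]@np.array([p[0],p[1],1])
def onz(d,u,v,z):
    o,r=ray(d,u,v); return o+r*(z-o[2])/r[2]
def proj(d,P):
    Ti=np.linalg.inv(d["T"]); 
    return cv2.projectPoints(np.atleast_2d(P).astype(float),cv2.Rodrigues(Ti[:3,:3])[0],Ti[:3,3],d["camera_matrix"],dist(d))[0][:,0]
def dep(d,u,v):
    o,r=ray(d,u,v); return o+r*float(d["range_z"][int(round(v)),int(round(u))])
def crop(d,name,x0,y0,w,h,k):
    im=cv2.cvtColor(d["img"],cv2.COLOR_RGB2BGR)[y0:y0+h,x0:x0+w]
    cv2.imwrite(f"pics/{name}.png",cv2.resize(im,None,fx=k,fy=k,interpolation=cv2.INTER_CUBIC))
E
python3 - <<'E'
from h import *
a=dict(np.load("scene0.npz"));b=dict(np.load("top0.npz"))
crop(a,"s1",295,170,100,130,4.5);crop(b,"t1",195,165,80,85,7)
for u,v in[(338,190),(346,240),(337,210),(335,206)]:print("s",u,v,dep(a,u,v).round(3))
for u,v in[(237,210),(229,191),(237,214)]:print("t",u,v,dep(b,u,v).round(3))
E
```

```text
s 338 190 [0.516 0.058 0.224]
s 346 240 [0.593 0.093 0.132]
s 337 210 [0.536 0.061 0.177]
s 335 206 [0.536 0.055 0.189]
t 237 210 [0.506 0.056 0.222]
t 229 191 [0.584 0.093 0.146]
t 237 214 [0.493 0.056 0.22 ]
```

View pics/s1.png

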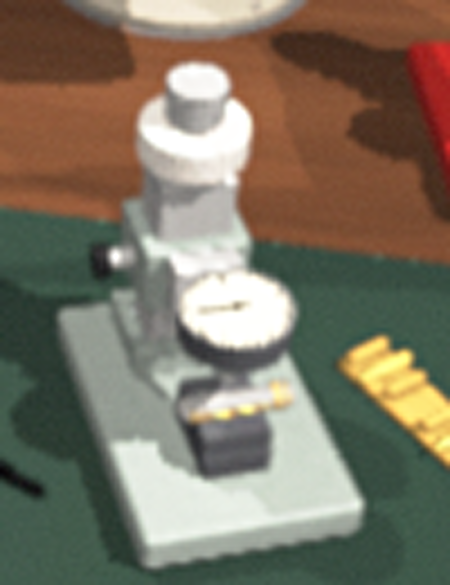

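View pics/t1.png

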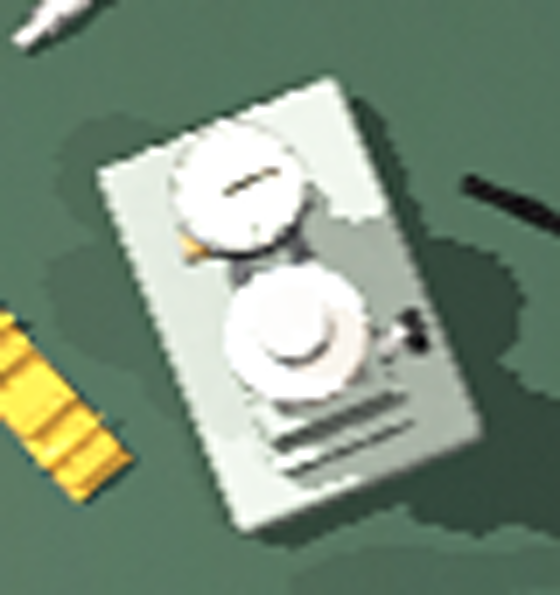

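Run:
```python
from h import *
a=dict(np.load("scene0.npz"));b=dict(np.load("top0.npz"))
S=lambda x,y:(x/4.5+295-.4,y/4.5+170-.4)
Tt=lambda x,y:(x/7+195-.43,y/7+165-.43)
def tri(p,q):
    o1,r1=ray(a,*p);o2,r2=ray(b,*q)
    st=np.linalg.lstsq(np.c_[r1,-r2],o2-o1,rcond=None)[0]
    A=o1+r1*st[0];B=o2+r2*st[1];return ((A+B)/2).round(4),np.linalg.norm(A-B).round(4)
print("knobtop",tri(S(198,82),Tt(293,313)), onz(b,*Tt(293,313),.224),onz(a,*S(198,82),.224))
print("dial",tri(S(238,309),Tt(238,186)))
# base corners in top view: 4 corners z~? 
for p in [(98,172),(335,80),(482,435),(243,532)]:
    print(dep(b,*Tt(*p)).round(3), onz(b,*Tt(*p),.02).round(3))
# depth fits: knob top points, wheel points
for n,d in(("s",a),("t",b)):
    H,W=d["range_z"].shape
    v,u=np.mgrid[0:H,0:W]
    p=cv2.undistortPoints(np.stack([u.ravel(),v.ravel()],1).astype(float)[:,None],d["camera_matrix"],dist(d))[:,0]
    P=np.c_[p,np.ones(len(p))]*d["range_z"].ravel()[:,None]
    P=P@d["T"][:3,:3].T+d["T"][:3,3]
    near=(abs(P[:,0]-.52)<.15)&(abs(P[:,1]-.07)<.12)
    for lo,hi in((.215,.24),(.185,.205),(.12,.155)):
        m=near&(P[:,2]>lo)&(P[:,2]<hi);Q=P[m]
        print(n,lo,len(Q),Q.mean(0).round(4),Q.min(0).round(3),Q.max(0).round(3),np.median(Q[:,2]).round(4))
```

```text
knobtop (array([0.5073, 0.058 , 0.2244]), np.float64(0.0005)) [0.50742538 0.0577454  0.224     ] [0.50672547 0.05820339 0.224     ]
dial (array([0.587 , 0.0957, 0.133 ]), np.float64(0.0001))
[0.625 0.183 0.004] [0.621 0.181 0.02 ]
[0.668 0.062 0.032] [0.671 0.063 0.02 ]
[ 0.492 -0.016  0.011] [ 0.49  -0.017  0.02 ]
[0.441 0.101 0.013] [0.439 0.1   0.02 ]
s 0.215 118 [0.51   0.0584 0.2218] [0.488 0.041 0.215] [0.524 0.075 0.225] 0.2227
s 0.185 269 [0.5195 0.0587 0.1943] [0.482 0.027 0.185] [0.539 0.089 0.205] 0.1947
s 0.12 849 [0.561  0.0788 0.1315] [0.491 0.019 0.12 ] [0.622 0.126 0.155] 0.1318
t 0.215 99 [0.5035 0.0596 0.2241] [0.486 0.044 0.215] [0.521 0.078 0.232] 0.2239
t 0.185 212 [0.5003 0.0582 0.1955] [0.471 0.03  0.185] [0.536 0.091 0.205] 0.1954
t 0.12 379 [0.5662 0.0875 0.1321] [0.469 0.023 0.12 ] [0.62  0.128 0.146] 0.1327
```

Request:
jog_arm --series '[[1,[0,0,-0.04],[0,0,0]],[1,[0,0,-0.08],[0,0,-0.1]],[1,[0.02,-0.015,-0.11],[0,0,-0.2]],[1,[0.05,-0.036,-0.12],[0,0,-0.3]],[1,[0.08,-0.058,-0.12],[0,0,-0.4]],[1,[0.11,-0.08,-0.12],[0,0,-0.5]],[1,[0.14,-0.102,-0.12],[0,0,-0.6]],[1,[0.17,-0.124,-0.12],[0,0,-0.7]],[1,[0.2,-0.146,-0.12],[0,0,-0.8]],[1,[0.23,-0.168,-0.12],[0,0,-0.9]],[1,[0.26,-0.19,-0.12],[0,0,-1.0]],[1,[0.29,-0.212,-0.12],[0,0,-1.1]]]'

```text
time: 1.1
tool_pos: [0.4, -0.1475, 0.3261]
tool_rot: [-3.141, -0.0, 1.571]
contact_force: [1.6, 0.0, 0.6]
opening: 0.0917
```

```bash
cat >> h.py <<'E'
from scipy.spatial.transform import Rotation as Ro
def st(t=None,yaw=None):
    s=status.observe(); R=Ro.from_euler('xyz',s["tool_rot"])
    print("t",round(s["time"],2),"q",np.round(s["qpos"],3).tolist(),"p",np.round(s["tool_pos"],4).tolist(),"rot",np.round(s["tool_rot"],3).tolist(),"F",np.round(s["contact_force"],1).tolist(),"M",np.round(s["torque"],2).tolist(),"op",round(float(s["opening"]),4))
    if t is not None:
        print("shift",R.inv().apply(np.array(t)-s["tool_pos"]).round(4))
    if yaw is not None:
        print("turn",(R.inv()*Ro.from_euler('xyz',[np.pi,0,yaw])).as_rotvec().round(4))
E
python3 -c "
from h import *
st([.507,.058,.29],3.255)"
```

```text
t 1.1 q [-0.534, 0.083, 1.53, -0.0, 1.528, -0.533] p [0.4, -0.1475, 0.3261] rot [-3.141, -0.0, 1.571] F [1.6, 0.0, 0.6] M [-0.01, -0.12, -0.02] op 0.0917
shift [0.2056 0.107  0.0361]
turn [-1.0000e-04 -2.0000e-04 -1.6845e+00]
```

Request:
jog_arm --series '[[1,[0.03,0.015,0],[0,0,-0.12]],[1,[0.06,0.03,0],[0,0,-0.24]],[1,[0.09,0.046,0],[0,0,-0.36]],[1,[0.12,0.062,0],[0,0,-0.48]],[1,[0.15,0.078,0],[0,0,-0.6]],[1,[0.18,0.094,0],[0,0,-0.72]],[1,[0.2,0.104,0],[0,0,-0.84]],[1,[0.2056,0.107,0],[0,0,-0.96]],[1,[0.2056,0.107,0.01],[0,0,-1.08]],[1,[0.2056,0.107,0.02],[0,0,-1.2]],[1,[0.2056,0.107,0.03],[0,0,-1.32]],[1,[0.2056,0.107,0.036],[0,0,-1.44]]]'

```text
time: 2.1
tool_pos: [0.5072, 0.0559, 0.2887]
tool_rot: [-3.141, -0.002, 3.012]
contact_force: [-0.3, 0.0, -0.1]
opening: 0.092
```

```bash
python3 -c "
from h import *
st([.507,.058,.169],3.255)
a=eyes.read_camera('scene');crop(a,'s2',265,120,150,180,3.3)
b=eyes.read_camera('top');crop(b,'t2',180,150,110,110,5)
"
```

```text
t 2.1 q [-0.041, 0.264, 1.407, -0.0, 1.473, -1.482] p [0.5072, 0.0559, 0.2887] rot [-3.141, -0.002, 3.012] F [-0.3, 0.0, -0.1] M [0.1, -0.15, 0.0] op 0.092
shift [0.0002 0.0021 0.1197]
turn [-0.     -0.0024 -0.2429]
```

View pics/s2.png

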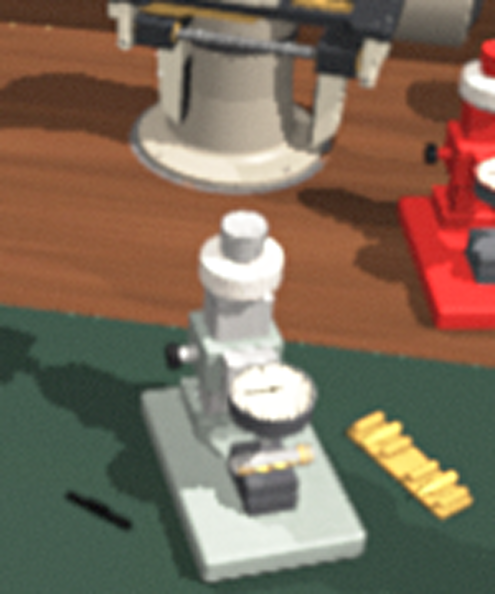

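View pics/t2.png

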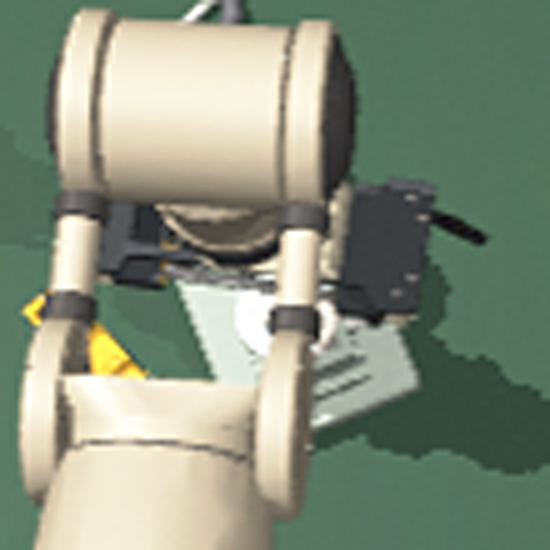

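```bash
cat >> h.py <<'E'
AX=np.array([.5072,.058]); PH=np.deg2rad(24.2)
def dial(name,d,zd=None,c=None):
    C=AX+.090*np.array([np.cos(PH),np.sin(PH)]) if c is None else np.array(c)
    # depth on dial
    if zd is None:
        z=.133
        for _ in range(3):
            g=[(C[0]+r*np.cos(t),C[1]+r*np.sin(t),z) for r in(.006,.012,.018) for t in np.arange(0,6.28,.5)]
            uv=proj(d,np.array(g)); z=np.median([dep(d,u,v)[2] for u,v in uv])
        zd=z
    n=400; s=.080/n
    i,j=np.mgrid[0:n,0:n]  # image: up = toward column(zero mark), seen from above
    a=-(i-n/2)*s; b=(j-n/2)*s  # a: towards column, b: right when looking along a from above
    e=-np.array([np.cos(PH),np.sin(PH)]); rt=np.array([e[1],-e[0]])
    X=C+a[...,None]*e+b[...,None]*rt
    P=np.concatenate([X,np.full((n,n,1),zd)],2).reshape(-1,3)
    uv=proj(d,P).reshape(n,n,2).astype(np.float32)
    im=cv2.remap(cv2.cvtColor(d["img"],cv2.COLOR_RGB2BGR),uv[...,0],uv[...,1],cv2.INTER_CUBIC)
    cv2.imwrite(f"pics/{name}.png",im); print(name,"zd",round(float(zd),4))
    return im,zd
E
python3 -c "
from h import *
st([.507,.058,.169])
a=dict(np.load('scene0.npz'));b=dict(np.load('top0.npz'))
x,_=dial('d0s',a);y,_=dial('d0t',b)
c=eyes.read_camera('scene');w,_=dial('d1s',c)
cv2.imwrite('pics/d0.png',cv2.resize(np.hstack([x,y]),None,fx=1,fy=1))
"
```

```text
t 2.2 q [-0.041, 0.264, 1.406, -0.0, 1.474, -1.477] p [0.507, 0.0557, 0.2888] rot [-3.141, -0.003, 3.007] F [-0.5, 0.7, 0.5] M [0.04, -0.16, -0.02] op 0.0919
shift [-1.000e-04  2.300e-03  1.198e-01]
d0s zd 0.133
d0t zd 0.1331
d1s zd 0.1327
```

View pics/d0.png

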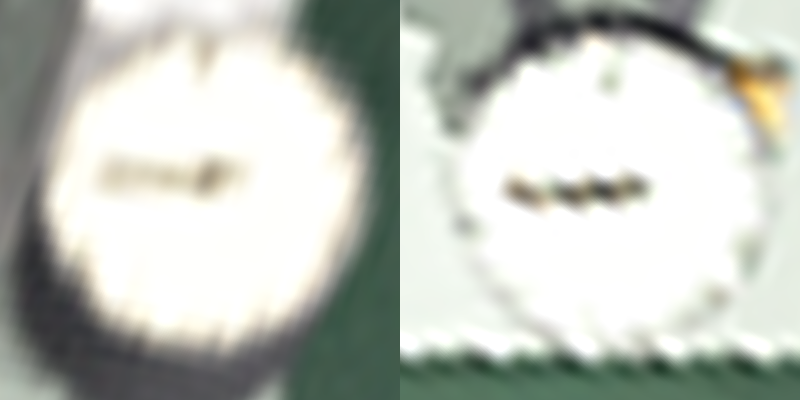

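Request:
jog_arm --series '[[1,[0,0.002,0.02],[0,0,0]],[1,[0,0.002,0.04],[0,0,0]],[1,[0,0.002,0.055],[0,0,0]],[1,[0,0.002,0.06],[0,0,0]],[1,[0,0.002,0.06],[0,0,0]]]'

```text
time: 2.67
tool_pos: [0.5076, 0.0576, 0.2295]
tool_rot: [-3.141, -0.002, 3.003]
contact_force: [1.1, -0.7, -0.1]
opening: 0.0918
```

```bash
python3 -c "
from h import *
st([.507,.058,.169],3.007)
a=eyes.read_camera('scene');crop(a,'s3',275,120,130,150,4)
"
```

```text
t 2.67 q [-0.037, 0.299, 1.52, -0.0, 1.324, -1.469] p [0.5076, 0.0576, 0.2295] rot [-3.141, -0.002, 3.003] F [1.1, -0.7, -0.1] M [0.04, -0.15, -0.0] op 0.0918
shift [0.0005 0.0003 0.0605]
turn [-0.0003 -0.0019 -0.0038]
```

View pics/s3.png

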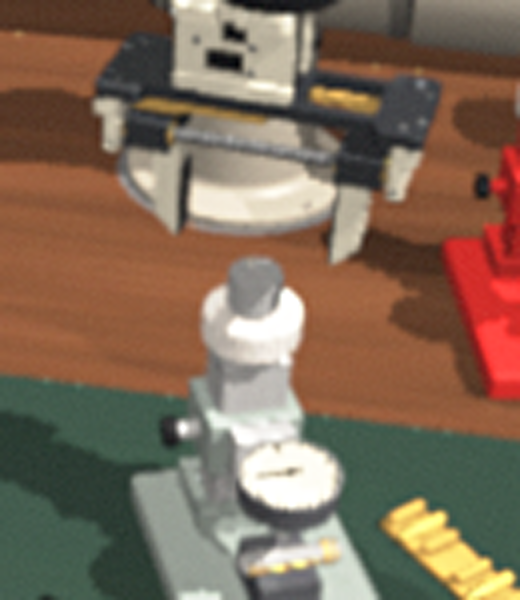

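Request:
jog_arm --series '[[1,[0.0005,0.0003,0.015],[0,0,0]],[1,[0.0005,0.0003,0.03],[0,0,0]],[1,[0.0005,0.0003,0.045],[0,0,0]],[1,[0.0005,0.0003,0.056],[0,0,0]],[1,[0.0005,0.0003,0.06],[0,0,0]],[1,[0.0005,0.0003,0.06],[0,0,0]]]'

```text
time: 3.22
tool_pos: [0.5078, 0.058, 0.1705]
tool_rot: [-3.142, 0.0, 3.005]
contact_force: [0.9, -0.1, 0.5]
opening: 0.0917
```

Request:
jog_arm --series '[[-1,[0,0,0],[0,0,0]],[-1,[0,0,0],[0,0,0]],[-1,[0,0,0],[0,0,0]],[-1,[0,0,0],[0,0,0]],[-1,[0,0,0],[0,0,0]],[-1,[0,0,0],[0,0,0]]]' --squeeze 12

```text
time: 3.72
tool_pos: [0.5078, 0.0581, 0.1706]
tool_rot: [3.141, 0.001, 3.006]
contact_force: [-0.7, 0.7, 1.4]
opening: 0.0613
```

```bash
python3 -c "
from h import *
st([.507,.058,.169],3.007)
a=eyes.read_camera('scene');crop(a,'s4',275,120,130,150,4)
"
```

```text
t 3.72 q [-0.036, 0.349, 1.619, 0.0, 1.174, -1.471] p [0.5078, 0.0581, 0.1706] rot [3.141, 0.001, 3.006] F [-0.7, 0.7, 1.4] M [0.19, -0.17, -0.02] op 0.0613
shift [ 0.0008 -0.0002  0.0016]
turn [ 0.0002  0.0008 -0.0013]
```

View pics/s4.png

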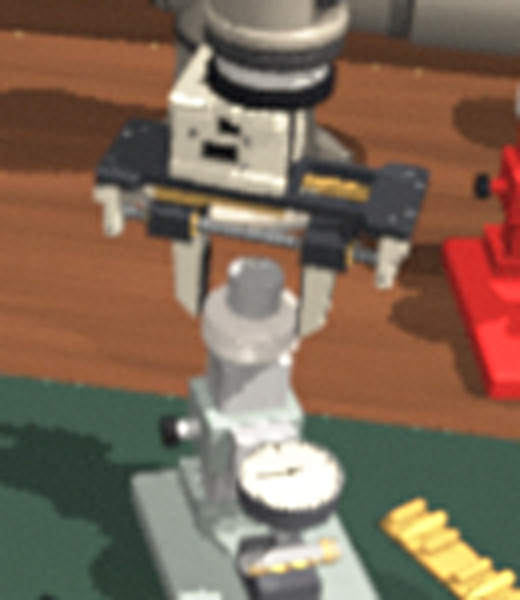

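Request:
jog_arm --series '[[-1,[0,0,0],[0,0,0.08]],[-1,[0,0,0],[0,0,0.16]],[-1,[0,0,0],[0,0,0.24]],[-1,[0,0,0],[0,0,0.3]],[-1,[0,0,0],[0,0,0.3]]]'

```text
time: 4.18
tool_pos: [0.5074, 0.0571, 0.1706]
tool_rot: [-3.14, 0.001, 2.704]
contact_force: [-1.7, -4.6, 4.3]
opening: 0.0615
```

```bash
cat >> h.py <<'E'
def look(n):
    st(); a=eyes.read_camera('scene'); x,_=dial('_a',a)
    im=cv2.cvtColor(a["img"],cv2.COLOR_RGB2BGR)[175:275,295:385]
    y=cv2.resize(im,(360,400),interpolation=cv2.INTER_CUBIC)
    cv2.imwrite(f"pics/{n}.png",np.hstack([x,y])); return a
E
python3 -c "
from h import *
look('c1')"
```

```text
t 4.18 q [-0.037, 0.348, 1.619, -0.002, 1.174, -1.169] p [0.5074, 0.0571, 0.1706] rot [-3.14, 0.001, 2.704] F [-1.7, -4.6, 4.3] M [-0.72, 0.18, -0.08] op 0.0615
_a zd 0.1317
```

View pics/c1.png

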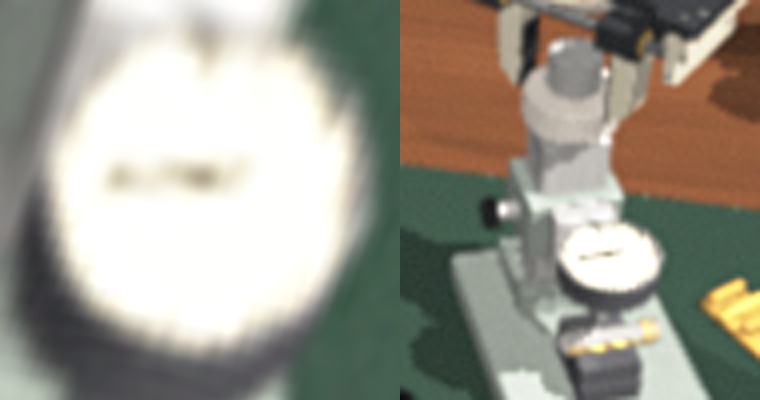

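Request:
jog_arm --series '[[-1,[0,0,0],[0,0,0.08]],[-1,[0,0,0],[0,0,0.16]],[-1,[0,0,0],[0,0,0.24]],[-1,[0,0,0],[0,0,0.3]],[-1,[0,0,0],[0,0,0.3]]]'

```text
time: 4.65
tool_pos: [0.5068, 0.0562, 0.1705]
tool_rot: [-3.138, 0.001, 2.405]
contact_force: [-4.8, -9.1, 5.5]
opening: 0.0613
```

```bash
python3 -c "
from h import *
look('c2')"
```

```text
t 4.65 q [-0.038, 0.348, 1.62, -0.004, 1.175, -0.87] p [0.5068, 0.0562, 0.1705] rot [-3.138, 0.001, 2.405] F [-4.8, -9.1, 5.5] M [-1.44, 0.63, -0.05] op 0.0613
_a zd 0.1303
```

View pics/c2.png

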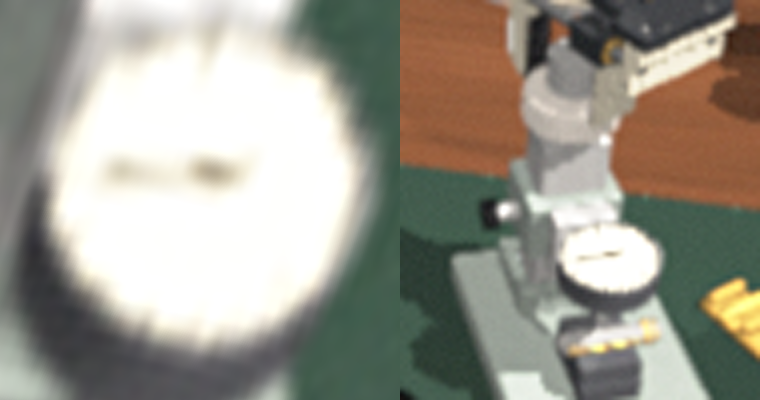

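Request:
jog_arm --series '[[-1,[-0.0003,-0.0015,0],[0,0,0]],[-1,[-0.0006,-0.0029,0],[0,0,0.08]],[-1,[-0.0006,-0.0029,0],[0,0,0.16]],[-1,[-0.0006,-0.0029,0],[0,0,0.24]],[-1,[-0.0006,-0.0029,0],[0,0,0.3]],[-1,[-0.0006,-0.0029,0],[0,0,0.3]]]'

```text
time: 5.2
tool_pos: [0.506, 0.0554, 0.1705]
tool_rot: [-3.142, 0.0, 2.105]
contact_force: [-3.3, -1.1, 4.3]
opening: 0.0609
```

```bash
python3 -c "
from h import *
look('c3')"
```

```text
t 5.2 q [-0.042, 0.345, 1.624, -0.0, 1.172, -0.576] p [0.506, 0.0554, 0.1705] rot [-3.142, 0.0, 2.105] F [-3.3, -1.1, 4.3] M [-0.34, 0.28, -0.09] op 0.0609
_a zd 0.1302
```

View pics/c3.png

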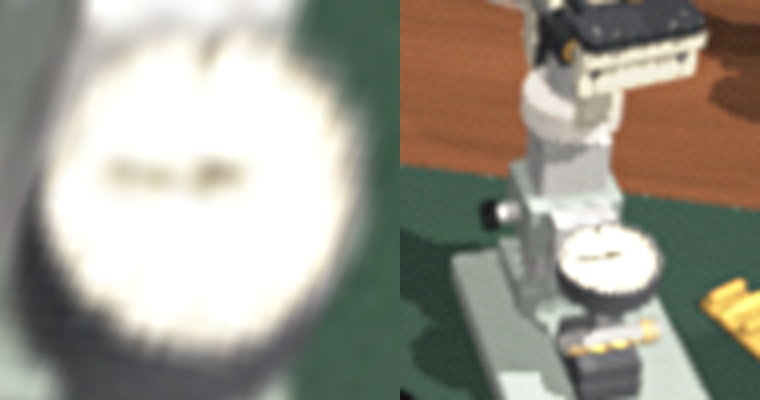

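Request:
jog_arm --series '[[-1,[0,0,0],[0,0,0.08]],[-1,[0,0,0],[0,0,0.16]],[-1,[0,0,0],[0,0,0.24]],[-1,[0,0,0],[0,0,0.3]],[-1,[0,0,0],[0,0,0.3]]]'

```text
time: 5.67
tool_pos: [0.5049, 0.055, 0.1705]
tool_rot: [-3.139, 0.0, 1.806]
contact_force: [-7.5, -4.3, 7.8]
opening: 0.0609
```

```bash
python3 -c "
from h import *
look('c4')"
```

```text
t 5.67 q [-0.042, 0.345, 1.625, -0.001, 1.174, -0.277] p [0.5049, 0.055, 0.1705] rot [-3.139, 0.0, 1.806] F [-7.5, -4.3, 7.8] M [-0.65, 0.98, -0.06] op 0.0609
_a zd 0.1285
```

View pics/c4.png

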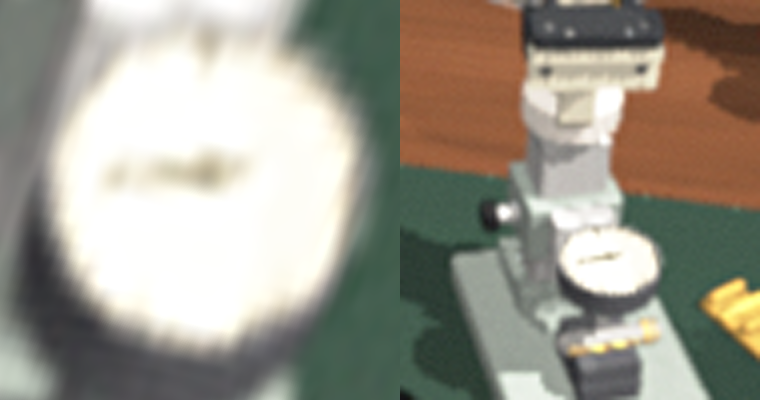

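Request:
jog_arm --series '[[0.6,[0,0,0],[0,0,0]],[0.6,[0,0,0],[0,0,0]],[0.6,[0.0034,-0.0012,0],[0,0,0]],[0.6,[0.0034,-0.0012,0],[0,0,0]],[-1,[0.0034,-0.0012,0],[0,0,0]],[-1,[0.0034,-0.0012,0],[0,0,0]],[-1,[0.0034,-0.0012,0],[0,0,0]],[-1,[0.0034,-0.0012,0],[0,0,0]],[-1,[0.0034,-0.0012,0],[0,0,0.08]],[-1,[0.0034,-0.0012,0],[0,0,0.16]],[-1,[0.0034,-0.0012,0],[0,0,0.24]],[-1,[0.0034,-0.0012,0],[0,0,0.3]]]'

```text
time: 6.72
tool_pos: [0.504, 0.0586, 0.1701]
tool_rot: [-3.141, -0.0, 1.502]
contact_force: [-0.8, 0.7, 0.1]
opening: 0.0613
```

```bash
python3 -c "
from h import *
look('c5')"
```

```text
t 6.72 q [-0.036, 0.343, 1.628, 0.0, 1.17, 0.033] p [0.504, 0.0586, 0.1701] rot [-3.141, -0.0, 1.502] F [-0.8, 0.7, 0.1] M [0.04, 0.02, 0.12] op 0.0613
_a zd 0.1284
```

View pics/c5.png

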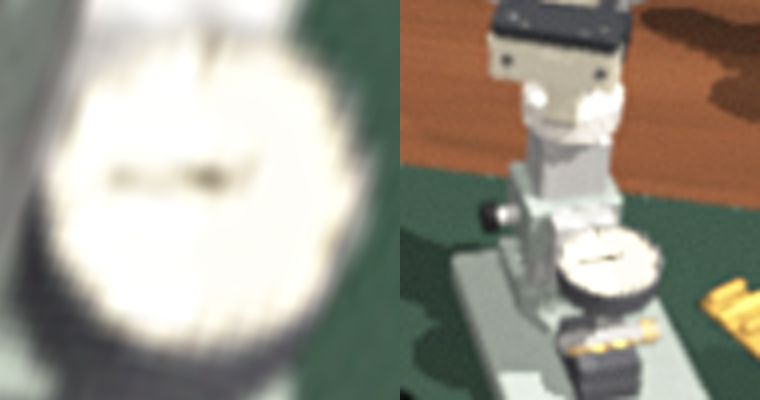

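Request:
jog_arm --series '[[-1,[0,0,0],[0,0,0.08]],[-1,[0,0,0],[0,0,0.16]],[-1,[0,0,0],[0,0,0.24]],[-1,[0,0,0],[0,0,0.3]],[-1,[0,0,0],[0,0,0.3]]]'

```text
time: 7.18
tool_pos: [0.504, 0.0586, 0.1701]
tool_rot: [-3.141, -0.0, 1.205]
contact_force: [-0.8, 0.4, -0.8]
opening: 0.0613
```

```bash
python3 -c "
from h import *
look('c6')"
```

```text
t 7.18 q [-0.036, 0.343, 1.628, 0.0, 1.17, 0.33] p [0.504, 0.0586, 0.1701] rot [-3.141, -0.0, 1.205] F [-0.8, 0.4, -0.8] M [0.09, -0.0, -0.09] op 0.0613
_a zd 0.127
```

View pics/c6.png

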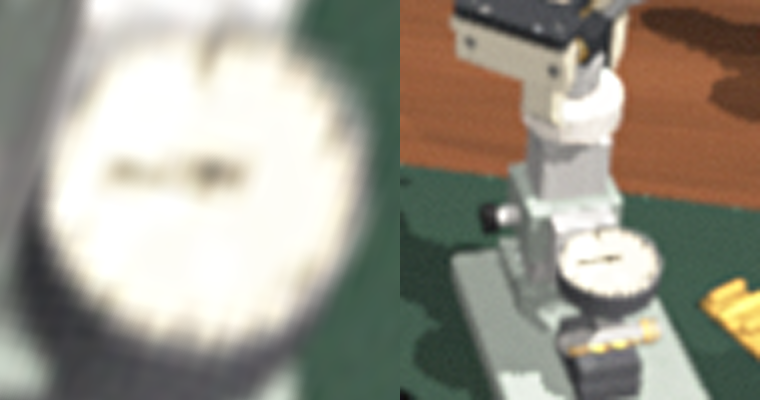

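Centred well now, and the hand is still at rest. I'll continue.

Request:
jog_arm --series '[[-1,[0,0,0],[0,0,0.08]],[-1,[0,0,0],[0,0,0.16]],[-1,[0,0,0],[0,0,0.24]],[-1,[0,0,0],[0,0,0.3]],[-1,[0,0,0],[0,0,0.3]]]'

```text
time: 7.65
tool_pos: [0.504, 0.0586, 0.1701]
tool_rot: [-3.141, 0.0, 0.906]
contact_force: [-0.6, 0.4, -0.1]
opening: 0.0614
```

```bash
python3 -c "
from h import *
look('c7')"
```

```text
t 7.65 q [-0.036, 0.343, 1.628, 0.0, 1.17, 0.629] p [0.504, 0.0586, 0.1701] rot [-3.141, 0.0, 0.906] F [-0.6, 0.4, -0.1] M [0.17, 0.12, -0.07] op 0.0614
_a zd 0.1263
```

View pics/c7.png

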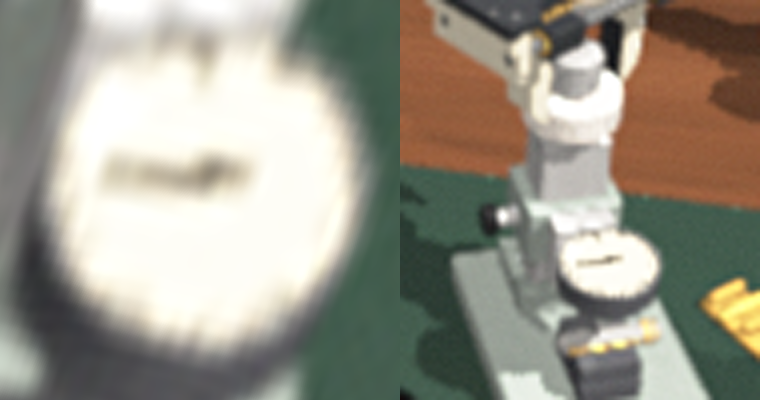

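Request:
jog_arm --series '[[-1,[0,0,0],[0,0,0.08]],[-1,[0,0,0],[0,0,0.16]],[-1,[0,0,0],[0,0,0.24]],[-1,[0,0,0],[0,0,0.3]],[-1,[0,0,0],[0,0,0.3]]]'

```text
time: 8.12
tool_pos: [0.5039, 0.0586, 0.1701]
tool_rot: [-3.141, 0.0, 0.607]
contact_force: [-0.4, 0.3, -1.4]
opening: 0.0613
```

```bash
python3 -c "
from h import *
look('c8')"
```

```text
t 8.12 q [-0.036, 0.343, 1.628, 0.0, 1.17, 0.928] p [0.5039, 0.0586, 0.1701] rot [-3.141, 0.0, 0.607] F [-0.4, 0.3, -1.4] M [0.1, 0.19, -0.06] op 0.0613
_a zd 0.1251
```

View pics/c8.png

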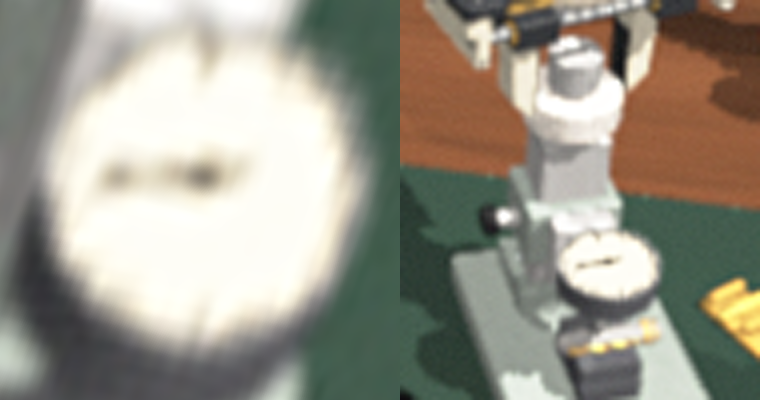

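Request:
jog_arm --series '[[-1,[0,0,0],[0,0,0.08]],[-1,[0,0,0],[0,0,0.16]],[-1,[0,0,0],[0,0,0.24]],[-1,[0,0,0],[0,0,0.3]],[-1,[0,0,0],[0,0,0.3]]]'

```text
time: 8.58
tool_pos: [0.5039, 0.0586, 0.1701]
tool_rot: [-3.141, 0.0, 0.307]
contact_force: [-0.8, 1.8, -1.0]
opening: 0.0613
```

```bash
python3 -c "
from h import *
look('c9')"
```

```text
t 8.58 q [-0.036, 0.343, 1.628, 0.0, 1.17, 1.228] p [0.5039, 0.0586, 0.1701] rot [-3.141, 0.0, 0.307] F [-0.8, 1.8, -1.0] M [0.27, 0.25, -0.06] op 0.0613
_a zd 0.124
```

View pics/c9.png

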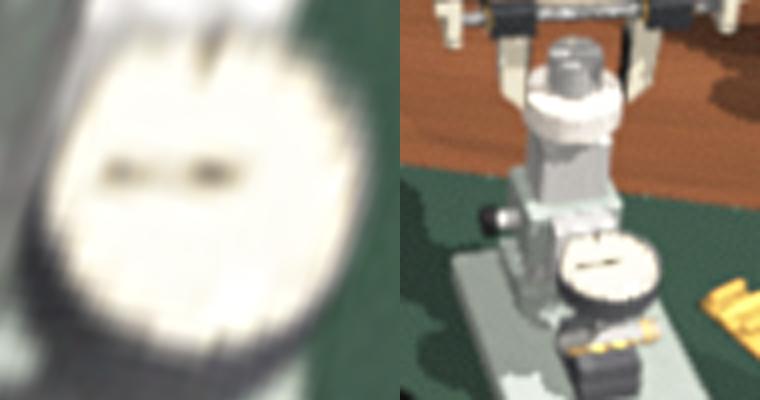

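Request:
jog_arm --series '[[-1,[0,0,0],[0,0,0.08]],[-1,[0,0,0],[0,0,0.16]],[-1,[0,0,0],[0,0,0.24]],[-1,[0,0,0],[0,0,0.3]],[-1,[0,0,0],[0,0,0.3]]]'

```text
time: 9.05
tool_pos: [0.504, 0.0586, 0.1701]
tool_rot: [-3.141, 0.0, 0.008]
contact_force: [-1.8, 1.1, 0.1]
opening: 0.0615
```

```bash
python3 -c "
from h import *
look('c10')"
```

```text
t 9.05 q [-0.036, 0.343, 1.628, 0.0, 1.17, 1.528] p [0.504, 0.0586, 0.1701] rot [-3.141, 0.0, 0.008] F [-1.8, 1.1, 0.1] M [0.31, 0.29, -0.02] op 0.0615
_a zd 0.1235
```

View pics/c10.png

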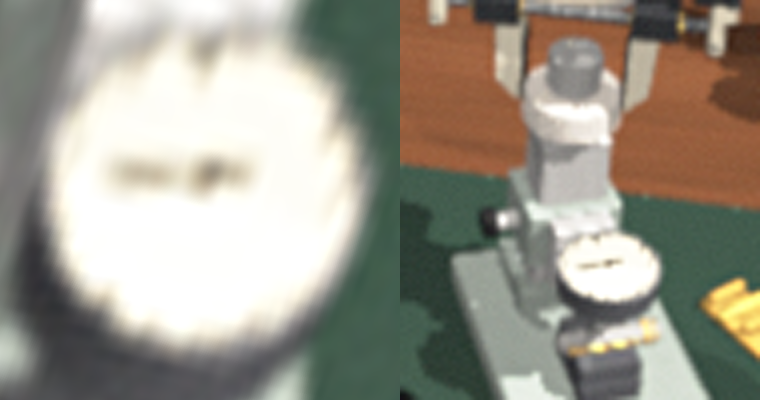

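Request:
jog_arm --series '[[-1,[0,0,0],[0,0,0.08]],[-1,[0,0,0],[0,0,0.16]],[-1,[0,0,0],[0,0,0.24]],[-1,[0,0,0],[0,0,0.3]],[-1,[0,0,0],[0,0,0.3]]]'

```text
time: 9.52
tool_pos: [0.504, 0.0586, 0.1701]
tool_rot: [-3.142, 0.0, -0.292]
contact_force: [-2.0, 0.3, -1.3]
opening: 0.0611
```

```bash
python3 -c "
from h import *
look('c11')"
```

```text
t 9.52 q [-0.036, 0.343, 1.628, 0.0, 1.17, 1.827] p [0.504, 0.0586, 0.1701] rot [-3.142, 0.0, -0.292] F [-2.0, 0.3, -1.3] M [0.35, 0.33, -0.07] op 0.0611
_a zd 0.1224
```

View pics/c11.png

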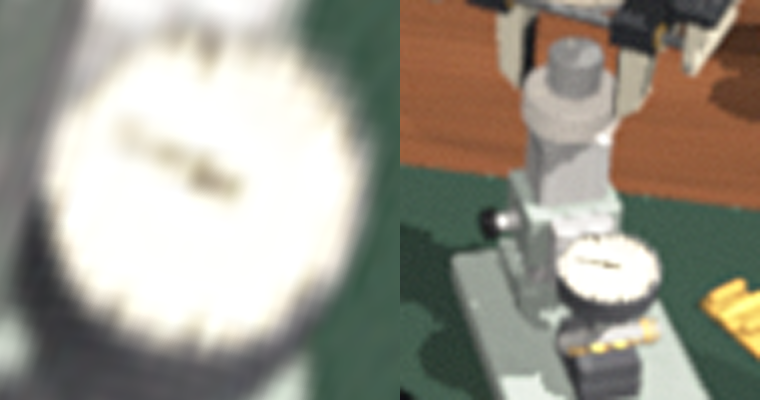

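Hand lifted by about 26° (0.46 rad), well under half way. Release, rise and unwind the wrist.

Request:
jog_arm --series '[[0.8,[0,0,0],[0,0,0]],[0.8,[0,0,0],[0,0,0]],[0.8,[0,0,0],[0,0,0]],[0.8,[0,0,-0.015],[0,0,0]],[0.8,[0,0,-0.035],[0,0,0]],[0.8,[0,0,-0.06],[0,0,0]],[0.8,[0,0,-0.08],[0,0,-0.12]],[0.8,[0,0,-0.08],[0,0,-0.24]],[0.8,[0,0,-0.08],[0,0,-0.36]],[0.8,[0,0,-0.08],[0,0,-0.48]],[0.8,[0,0,-0.08],[0,0,-0.6]],[0.8,[0,0,-0.08],[0,0,-0.72]]]'

```text
time: 10.57
tool_pos: [0.5044, 0.0582, 0.2504]
tool_rot: [3.141, -0.001, 0.433]
contact_force: [0.3, 0.8, -0.6]
opening: 0.0827
```

Request:
jog_arm --series '[[0.8,[0,0,0],[0,0,-0.12]],[0.8,[0,0,0],[0,0,-0.24]],[0.8,[0,0,0],[0,0,-0.36]],[0.8,[0,0,0],[0,0,-0.48]],[0.8,[0,0,0],[0,0,-0.6]],[0.8,[0,0,0],[0,0,-0.72]],[0.8,[0,0,0],[0,0,-0.84]],[0.8,[0,0,0],[0,0,-0.96]],[0.8,[0,0,0],[0,0,-1.08]],[0.8,[0,0,0],[0,0,-1.2]],[0.8,[0,0,0],[0,0,-1.32]],[0.8,[0,0,0],[0,0,-1.44]]]'

```text
time: 11.57
tool_pos: [0.5044, 0.0582, 0.2504]
tool_rot: [3.141, 0.001, 1.873]
contact_force: [0.2, -0.8, -0.3]
opening: 0.0826
```

Request:
jog_arm --series '[[0.3,[0,0,0],[0,0,-0.12]],[0.3,[0,0,0],[0,0,-0.24]],[0.3,[0,0,0],[0,0,-0.36]],[0.3,[0,0,0],[0,0,-0.48]],[0.3,[0,0,0],[0,0,-0.6]],[0.3,[0,0,0],[0,0,-0.72]],[0.3,[0,0,0],[0,0,-0.84]],[0.3,[0,0,0],[0,0,-0.96]],[0.3,[0,0,0],[0,0,-1.08]],[0.3,[0,0,0],[0,0,-1.14]],[0.3,[0,0,0],[0,0,-1.14]],[0.3,[0,0,0],[0,0,-1.14]]]'

```text
time: 12.57
tool_pos: [0.5043, 0.0583, 0.2503]
tool_rot: [-3.141, 0.0, 3.004]
contact_force: [-0.5, 0.7, -0.2]
opening: 0.0597
```

```bash
python3 -c "
from h import *
st([.504,.0585,.201],3.006);a=look('c12')
crop(a,'s5',275,120,130,150,4)"
```

```text
t 12.57 q [-0.036, 0.278, 1.492, -0.0, 1.371, -1.469] p [0.5043, 0.0583, 0.2503] rot [-3.141, 0.0, 3.004] F [-0.5, 0.7, -0.2] M [0.12, -0.16, 0.01] op 0.0597
shift [0.0003 0.0002 0.0493]
turn [-0.0002  0.0005 -0.0017]
t 12.57 q [-0.036, 0.278, 1.492, -0.0, 1.371, -1.469] p [0.5043, 0.0583, 0.2503] rot [-3.141, 0.0, 3.004] F [-0.5, 0.7, -0.2] M [0.12, -0.16, 0.01] op 0.0597
_a zd 0.1223
```

View pics/c12.png

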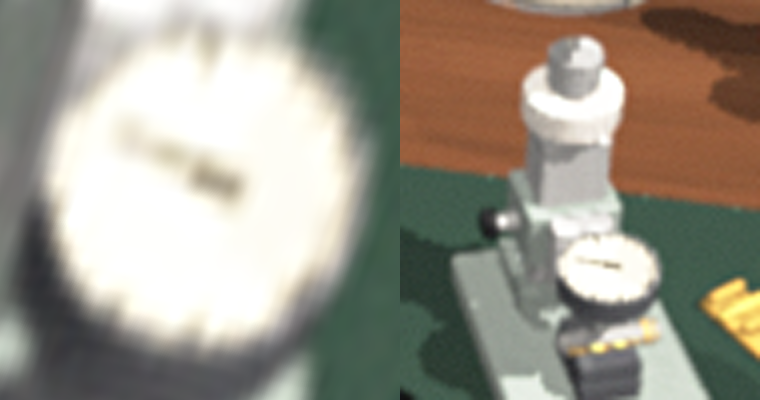

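View pics/s5.png

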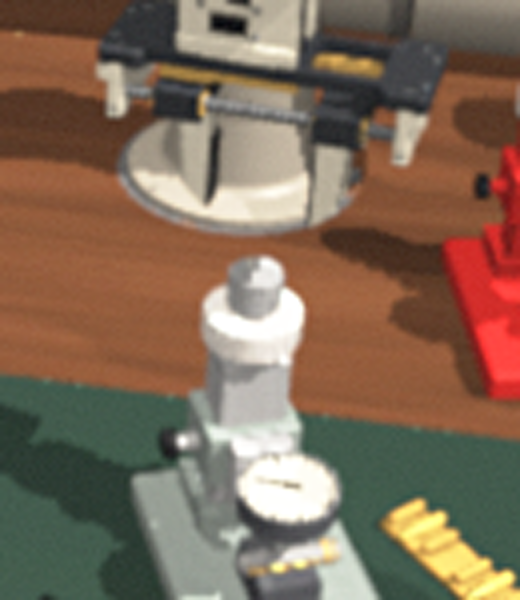

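Request:
jog_arm --series '[[0.3,[0,0,0.015],[0,0,0]],[0.3,[0,0,0.03],[0,0,0]],[0.3,[0,0,0.042],[0,0,0]],[0.3,[0,0,0.049],[0,0,0]],[0.3,[0,0,0.049],[0,0,0]],[-1,[0,0,0.049],[0,0,0]],[-1,[0,0,0.049],[0,0,0]],[-1,[0,0,0.049],[0,0,0]],[-1,[0,0,0.049],[0,0,0]],[-1,[0,0,0.049],[0,0,0]],[-1,[0,0,0.049],[0,0,0]],[-1,[0,0,0.049],[0,0,0]]]' --squeeze 12

```text
time: 13.62
tool_pos: [0.5044, 0.0585, 0.2017]
tool_rot: [3.141, 0.001, 3.006]
contact_force: [-0.5, -0.2, 2.7]
opening: 0.0325
```

```bash
python3 -c "
from h import *
a=look('c13')"
```

```text
t 13.62 q [-0.036, 0.314, 1.579, 0.0, 1.248, -1.471] p [0.5044, 0.0585, 0.2017] rot [3.141, 0.001, 3.006] F [-0.5, -0.2, 2.7] M [0.21, -0.16, 0.01] op 0.0325
_a zd 0.1225
```

View pics/c13.png

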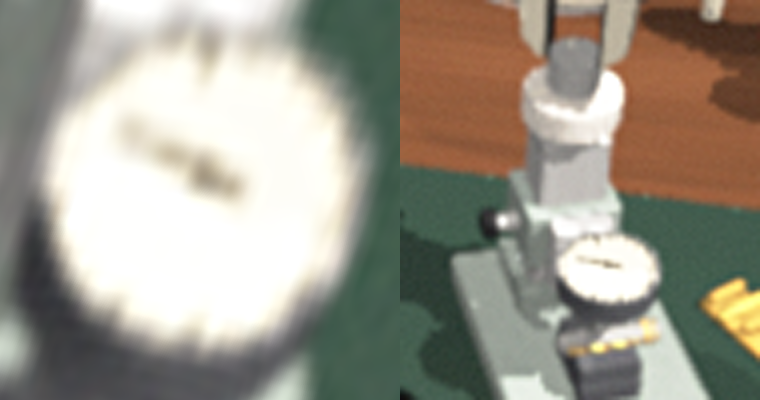

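Request:
jog_arm --series '[[-1,[0,0,0.0001],[0,0,0.1]],[-1,[0,0,0.0001],[0,0,0.2]],[-1,[0,0,0.0002],[0,0,0.3]],[-1,[0,0,0.0003],[0,0,0.4]],[-1,[0,0,0.0003],[0,0,0.5]],[-1,[0,0,0.0004],[0,0,0.6]],[-1,[0,0,0.0005],[0,0,0.7]],[-1,[0,0,0.0005],[0,0,0.8]],[-1,[0,0,0.0006],[0,0,0.9]],[-1,[0,0,0.0007],[0,0,1.0]],[-1,[0,0,0.0007],[0,0,1.1]],[-1,[0,0,0.0008],[0,0,1.2]]]'

```text
time: 14.67
tool_pos: [0.5041, 0.0582, 0.2009]
tool_rot: [3.141, 0.001, 1.801]
contact_force: [-1.5, -1.1, 4.7]
opening: 0.0324
```

```bash
python3 -c "
from h import *
a=look('c14')"
```

```text
t 14.67 q [-0.036, 0.314, 1.58, -0.001, 1.247, -0.266] p [0.5041, 0.0582, 0.2009] rot [3.141, 0.001, 1.801] F [-1.5, -1.1, 4.7] M [-0.08, 0.13, 0.07] op 0.0324
_a zd 0.1216
```

View pics/c14.png

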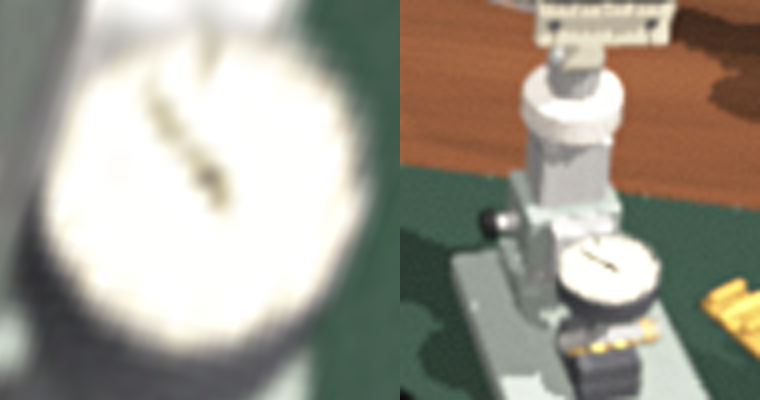

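Request:
jog_arm --series '[[-1,[0,0,0.0001],[0,0,0.1]],[-1,[0,0,0.0001],[0,0,0.2]],[-1,[0,0,0.0002],[0,0,0.3]],[-1,[0,0,0.0003],[0,0,0.4]],[-1,[0,0,0.0003],[0,0,0.5]],[-1,[0,0,0.0004],[0,0,0.6]],[-1,[0,0,0.0005],[0,0,0.7]],[-1,[0,0,0.0005],[0,0,0.8]],[-1,[0,0,0.0006],[0,0,0.9]],[-1,[0,0,0.0007],[0,0,1.0]],[-1,[0,0,0.0007],[0,0,1.0]]]'

```text
time: 15.63
tool_pos: [0.5038, 0.0583, 0.2002]
tool_rot: [3.142, 0.0, 0.803]
contact_force: [-3.8, -0.3, 6.0]
opening: 0.0327
```

```bash
cat >> h.py <<'E'
def hand(im,c=(208,175),zr=(105,165)):
    g=255-cv2.cvtColor(im,cv2.COLOR_BGR2GRAY).astype(float)
    # polar darkness about pivot: hand band and mark band
    th=np.deg2rad(np.arange(-120,61,.5))
    out=[]
    for r0,r1 in((12,85),(-45,-10),(118,140)):
        r=np.arange(r0,r1)
        X=(c[0]+np.outer(np.sin(th),r)).astype(np.float32);Y=(c[1]-np.outer(np.cos(th),r)).astype(np.float32)
        p=cv2.remap(g,X,Y,cv2.INTER_LINEAR).mean(1); k=p.argmax()
        w=slice(max(0,k-16),k+17); q=np.clip(p[w]-p[w].min(),0,None)
        out.append((float(np.rad2deg(th[k])),round(float(np.rad2deg((th[w]*q).sum()/q.sum())),1)))
    return out
E
python3 -c "
from h import *
for i in(9,10,11,12,13,14):
  print(i,hand(cv2.imread(f'pics/c{i}.png')[:,:400]))
a=look('c15');print(hand(cv2.imread('pics/c15.png')[:,:400]))"
```

```text
9 [(-89.0, -89.3), (-95.5, -96.1), (1.5000000000000002, 1.0)]
10 [(-89.0, -89.0), (-95.5, -96.0), (0.0, -0.4)]
11 [(-64.0, -64.0), (-57.00000000000001, -57.3), (0.5, 0.4)]
12 [(-63.50000000000001, -63.7), (-59.00000000000001, -59.0), (1.0, 0.6)]
13 [(-61.50000000000001, -61.3), (-59.00000000000001, -59.8), (0.5, 0.2)]
14 [(-38.0, -38.1), (-25.0, -25.7), (1.5000000000000002, 1.4)]
t 15.63 q [-0.036, 0.315, 1.582, -0.0, 1.245, 0.732] p [0.5038, 0.0583, 0.2002] rot [3.142, 0.0, 0.803] F [-3.8, -0.3, 6.0] M [-0.09, 0.37, -0.06] op 0.0327
_a zd 0.1207
[(-11.5, -11.4), (-5.5, -5.2), (-2.0, -1.5)]
```

View pics/c15.png

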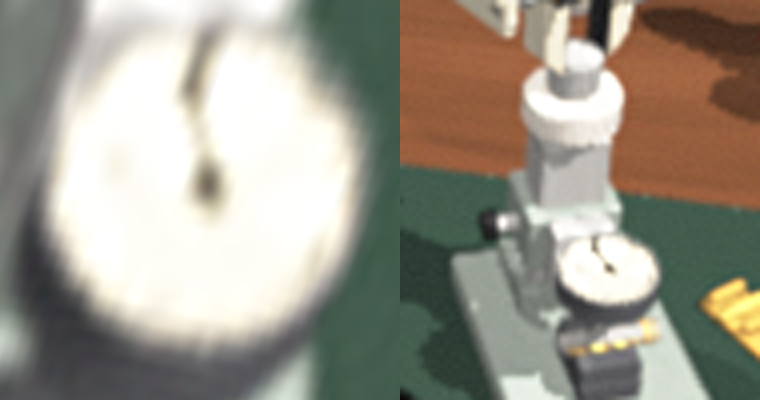

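Request:
jog_arm --series '[[-1,[0,0,0.0001],[0,0,0.1]],[-1,[0,0,0.0001],[0,0,0.2]],[-1,[0,0,0.0002],[0,0,0.3]],[-1,[0,0,0.0003],[0,0,0.4]],[-1,[0,0,0.0003],[0,0,0.4]]]'

```text
time: 16.1
tool_pos: [0.5037, 0.0585, 0.1999]
tool_rot: [3.142, 0.0, 0.403]
contact_force: [-3.6, -0.2, 7.1]
opening: 0.0326
```

```bash
python3 -c "
from h import *
for k in range(3):
  a=look('c16%d'%k);print(hand(cv2.imread('pics/c16%d.png'%k)[:,:400]))
b=eyes.read_camera('top');dial('d16t',b,.1205)
crop(b,'t16',180,150,110,110,5)"
```

```text
t 16.1 q [-0.036, 0.315, 1.582, -0.0, 1.245, 1.132] p [0.5037, 0.0585, 0.1999] rot [3.142, 0.0, 0.403] F [-3.6, -0.2, 7.1] M [-0.05, 0.54, -0.07] op 0.0326
_a zd 0.1204
[(-4.5, -4.3), (8.5, 8.0), (-1.0, -0.8)]
t 16.15 q [-0.036, 0.315, 1.582, -0.0, 1.245, 1.128] p [0.5037, 0.0585, 0.1999] rot [-3.142, 0.0, 0.407] F [-2.2, -0.5, 5.6] M [0.06, 0.52, -0.05] op 0.0327
_a zd 0.1204
[(-5.0, -5.0), (8.0, 7.7), (-1.0, -0.8)]
t 16.2 q [-0.036, 0.315, 1.582, -0.0, 1.245, 1.127] p [0.5037, 0.0584, 0.1999] rot [3.142, 0.0, 0.408] F [-3.3, -0.1, 6.2] M [0.02, 0.56, 0.01] op 0.0321
_a zd 0.1203
[(-4.5, -4.8), (8.0, 7.6), (-1.5000000000000002, -0.9)]
d16t zd 0.1205
```

View pics/c160.png

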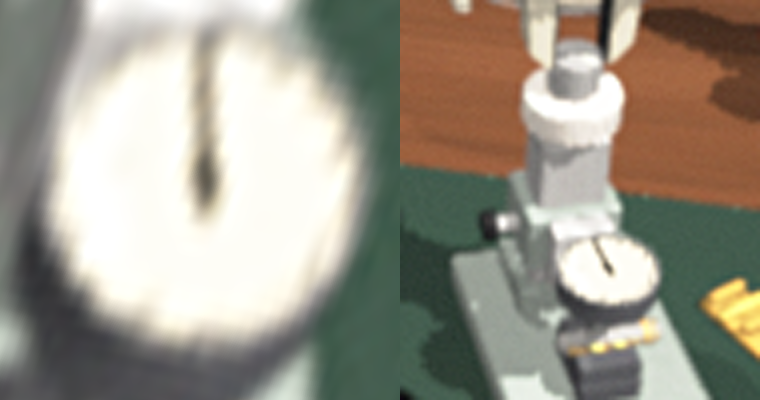

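View pics/t16.png

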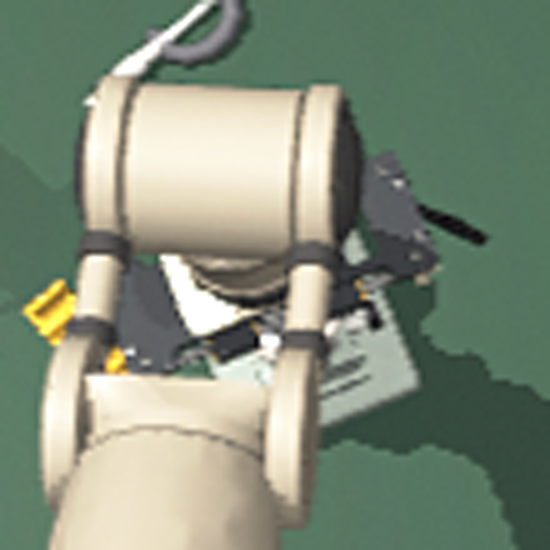

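```bash
cat >> h.py <<'E'
def line(im):
    g=255-cv2.cvtColor(im,cv2.COLOR_BGR2GRAY).astype(float)
    y,x=np.mgrid[0:400,0:400]; m=np.hypot(x-207,y-173)<85
    w=np.where(m,np.clip(g-np.percentile(g[m],80)-15,0,None),0)
    W=w.sum();cx,cy=(w*x).sum()/W,(w*y).sum()/W
    C=np.array([[(w*(x-cx)**2).sum(),(w*(x-cx)*(y-cy)).sum()],[0,(w*(y-cy)**2).sum()]])/W
    t=.5*np.arctan2(2*C[0,1],C[0,0]-C[1,1])
    return round(float(np.rad2deg(t)),1),round(cx,1),round(cy,1)
E
python3 -c "
from h import *
for i in(4,6,8,9,10,11,12,13,14,15,160,161,162):
  print(i,line(cv2.imread(f'pics/c{i}.png')[:,:400]))
print(line(cv2.imread('pics/d0t.png')),line(cv2.imread('pics/d0s.png')))
"
```

```text
4 (-1.3, np.float64(199.8), np.float64(172.5))
6 (0.8, np.float64(204.3), np.float64(173.1))
8 (-0.2, np.float64(194.0), np.float64(175.7))
9 (0.3, np.float64(194.6), np.float64(173.6))
10 (-0.6, np.float64(192.5), np.float64(173.6))
11 (30.5, np.float64(203.0), np.float64(175.1))
12 (28.0, np.float64(211.4), np.float64(178.6))
13 (30.7, np.float64(203.5), np.float64(173.1))
14 (53.5, np.float64(199.1), np.float64(164.9))
15 (80.3, np.float64(205.0), np.float64(167.1))
160 (88.7, np.float64(204.7), np.float64(159.0))
161 (88.3, np.float64(204.6), np.float64(159.6))
162 (88.4, np.float64(204.7), np.float64(159.4))
(-4.0, np.float64(189.6), np.float64(191.9)) (-0.3, np.float64(195.7), np.float64(176.7))
```

Request:
jog_arm --series '[[-1,[0,0,0],[0,0,0.05]],[-1,[0,0,0],[0,0,0.09]],[-1,[0,0,0],[0,0,0.09]],[0.3,[0,0,0],[0,0,0.09]],[0.3,[0,0,0],[0,0,0.09]],[0.3,[0,0,0],[0,0,0.09]],[0.3,[0,0,-0.02],[0,0,0.09]],[0.3,[0,0,-0.05],[0,0,0.09]],[0.3,[0,0,-0.08],[0,0,0.09]],[0.3,[0,0,-0.1],[0,0,0.09]]]'

```text
time: 17.13
tool_pos: [0.5046, 0.0585, 0.3019]
tool_rot: [3.141, -0.002, 0.317]
contact_force: [0.8, -0.4, 0.2]
opening: 0.0593
```

```bash
python3 -c "
from h import *
for k in range(4):
  a=look('c17%d'%k);im=cv2.imread('pics/c17%d.png'%k)[:,:400];print(hand(im),line(im))
"
```

```text
t 17.13 q [-0.036, 0.251, 1.389, -0.0, 1.499, 1.219] p [0.5046, 0.0585, 0.3019] rot [3.141, -0.002, 0.317] F [0.8, -0.4, 0.2] M [-0.01, -0.04, -0.04] op 0.0593
_a zd 0.1206
[(-4.0, -3.9), (8.0, 7.9), (-1.5000000000000002, -1.1)] (89.4, np.float64(204.6), np.float64(156.3))
t 17.18 q [-0.036, 0.249, 1.383, -0.0, 1.501, 1.219] p [0.506, 0.0584, 0.3053] rot [3.139, -0.008, 0.317] F [1.2, 0.2, 3.2] M [0.03, -0.06, -0.02] op 0.0597
_a zd 0.1202
[(-3.0000000000000004, -2.9), (7.0, 6.6), (-1.5000000000000002, -1.0)] (89.4, np.float64(205.5), np.float64(154.8))
t 17.23 q [-0.036, 0.25, 1.388, -0.0, 1.496, 1.219] p [0.5057, 0.0584, 0.3029] rot [3.139, -0.007, 0.317] F [0.3, 0.7, 0.1] M [0.06, 0.03, 0.04] op 0.0595
_a zd 0.1203
[(-3.0000000000000004, -3.2), (6.5, 6.7), (-1.5000000000000002, -1.0)] (89.4, np.float64(205.3), np.float64(155.2))
t 17.28 q [-0.036, 0.252, 1.392, -0.0, 1.495, 1.219] p [0.5048, 0.0584, 0.3006] rot [3.14, -0.003, 0.316] F [0.3, -0.1, -0.2] M [-0.04, -0.02, -0.04] op 0.0595
_a zd 0.1208
[(-4.5, -4.4), (9.0, 8.7), (-1.5000000000000002, -1.2)] (89.4, np.float64(204.2), np.float64(157.1))
```

View pics/c170.png

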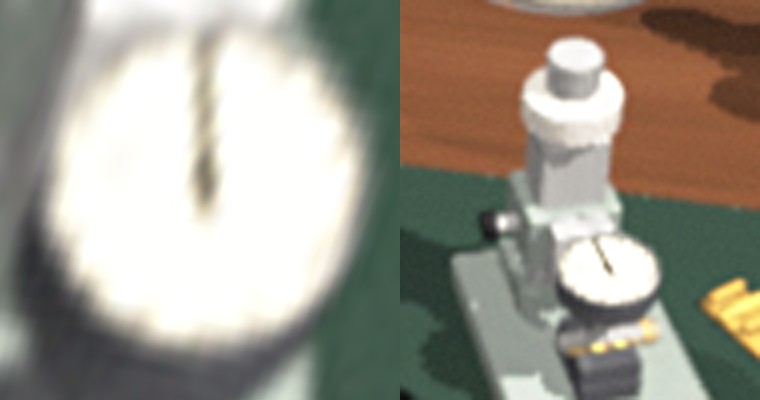

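Request:
jog_arm --series '[[0.3,[0,0,-0.02],[0,0,0]],[0.3,[-0.025,0.028,-0.03],[0,0,0]],[0.3,[-0.05,0.057,-0.03],[0,0,0]],[0.3,[-0.075,0.085,-0.03],[0,0,0]],[0.3,[-0.1,0.114,-0.03],[0,0,0]],[0.3,[-0.125,0.142,-0.03],[0,0,0]],[0.3,[-0.15,0.17,-0.03],[0,0,0]],[0.3,[-0.175,0.2,-0.03],[0,0,0]],[0.3,[-0.2,0.228,-0.03],[0,0,0]],[0.3,[-0.225,0.256,-0.03],[0,0,0]],[0.3,[-0.25,0.286,-0.03],[0,0,0]],[0.3,[-0.25,0.286,-0.03],[0,0,0]]]'

```text
time: 18.33
tool_pos: [0.3523, -0.2959, 0.3271]
tool_rot: [-3.14, 0.004, 0.31]
contact_force: [0.1, -0.0, 0.5]
opening: 0.0595
```

```bash
python3 -c "
from h import *
st()
b=eyes.read_camera('top');x,_=dial('d18t',b,.1205);print(line(x),hand(x))
a=eyes.read_camera('scene');y,_=dial('d18s',a,.1205);print(line(y),hand(y))
c=cv2.resize(cv2.cvtColor(b['img'],cv2.COLOR_RGB2BGR)[170:230,205:265],(400,400),interpolation=cv2.INTER_CUBIC)
cv2.imwrite('pics/d18.png',np.hstack([x,c]))
cv2.imwrite('pics/f18.png',cv2.cvtColor(b['img'],cv2.COLOR_RGB2BGR));cv2.imwrite('pics/g18.png',cv2.cvtColor(a['img'],cv2.COLOR_RGB2BGR))
"
```

```text
t 18.33 q [-0.864, 0.152, 1.448, -0.003, 1.545, 0.397] p [0.3523, -0.2959, 0.3271] rot [-3.14, 0.004, 0.31] F [0.1, -0.0, 0.5] M [-0.01, 0.0, -0.02] op 0.0595
d18t zd 0.1205
(89.9, np.float64(206.6), np.float64(163.2)) [(-2.0, -2.0), (5.5, 5.3), (10.0, 11.2)]
d18s zd 0.1205
(89.5, np.float64(204.7), np.float64(147.7)) [(-3.5, -3.5), (8.0, 7.8), (-1.5000000000000002, -1.3)]
```

View pics/d18.png

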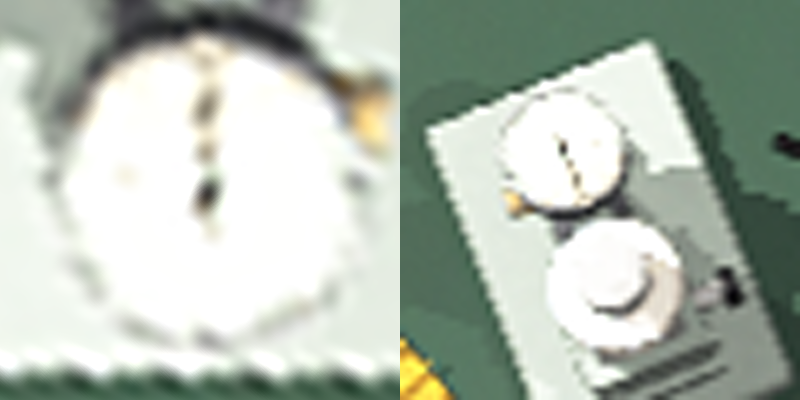

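View pics/g18.png

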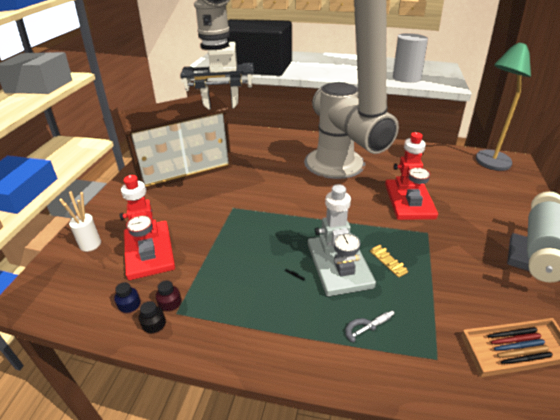

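```bash
python3 -c "
from h import *
st();job.hand_in()"
```

```text
t 18.43 q [-0.856, 0.15, 1.449, 0.0, 1.546, 0.402] p [0.3543, -0.2916, 0.3276] rot [-3.138, 0.001, 0.313] F [0.6, 0.6, 0.3] M [0.05, 0.05, 0.04] op 0.0597
the job is handed in; nothing more can be done
```

The dial hand now sits on the zero mark, set coarse wheel first and then fine knob, and the job is handed in at about 18.4 s of the 67 s allowed.

- **Coarse wheel:** I turned it about 3.3 rad clockwise. The hand stopped about 27° (0.47 rad) off its rest, which is under half way to zero. I opened and re-closed the grip once on the way, because my first centre for the wheel was about 3.5 mm off and the sideways force had reached about 9 N.
- **Fine knob:** I turned it about 2.7 rad clockwise in steps, reading the hand each time, and it never went past zero. I then let go and moved the arm well clear.

**Last checks, after release:**
- A line fitted to the hand read 89.5° in the scene camera and 89.9° in the top camera; zero is 90° and rest reads about 0°.
- A second reading of the hand, taken around an assumed pivot, put it 2 to 4° short of zero. I think most of that is pivot error, because the hand's tail was off by more the other way.
- The single top-camera reading of the hand at rest was also about 4° off, so the true setting is good to roughly 2 to 3°.
- In the last picture the feed and pen rest look undisturbed. I judged the cap and micrometer by eye in the pictures only and measured none of them.

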